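# Clamp a paste jar in the jar chuck and unscrew its tight cap

## Task

Turn the jar chuck's sleeve clockwise by its upright post until the three jaws grip the paste jar firmly, then let go of the post. Then unscrew the tight cap without letting the jar turn or come up, stop turning when the threads let go, lift the cap straight up and finish while still holding it level and centred just clear above the jar's mouth, with a gap of one to three centimetres. Leave the jaws tight and the other things on the table where they are.

Things in the scene. Friction and masses are not known exactly. Their poses are not given: they have to be found in the camera images.
- chuck: round steel jar chuck fixed to the table, 132 mm across, four small bolted feet reaching 85 mm from its axis. Origin: on its vertical axis, at table height. The flat top of its hub, on which the jar stands, is 40 mm up. Around the hub is a knurled sleeve, 124 mm across, 18 to 39 mm up. With the chuck's z up, its x points away from the robot, give or take 25 degrees
- sleeve (a joint): turn of the chuck's sleeve, rad: 0 open, grows clockwise seen from above, to 1.35 at most; starts between 0 and 0.3. Each rad moves all three jaws 8 mm inward; they meet the jar at about 0.7. Friction 0.4 N m (5 N at the post). For a firm grip turn it on, pushing the post with 10 to 18 N, to 0.9 or 1.0; let go, it eases back to about 0.85 and stays, jaws tight
- post_top (a point): centre of the top of the sleeve's upright round steel post, by which the sleeve is turned: 14 mm thick, 92 mm above the table at its top, free from 35 mm up, 86 mm from the chuck's axis on an arm of the sleeve. At sleeve 0 it stands at 215 degrees counter-clockwise from the chuck's x (on the robot's side, to the right), and moves clockwise to about 160 to 166 degrees when the jaws are tight
- jaw_0: steel jaw with a springy rubber face (15 N per mm, up to 3 mm) on top of the chuck, 18 mm wide, from 41 to 67 mm up, on the chuck's +x side. Outer end at most 60 mm from the chuck's axis. Origin: on the chuck's axis at table height when open; moves with the jaw
- jaw_1: the same, 120 degrees counter-clockwise from jaw_0
- jaw_2: the same, 240 degrees counter-clockwise from jaw_0
- jar: round white plastic paste jar, body 52 mm across and 55 mm high, neck above it, loose, standing between the jaws within 1 mm of the chuck's axis. About 0.3 kg. Origin: centre of its underside; z up
- jar_mouth (a point): centre of the jar's mouth (its liner's top), 77.5 mm above the jar's underside
- jar_rib (a point): a small upright rib on the jar's side, 26 mm from its axis and 42 mm up, which shows whether the jar has turned
- cap: black ribbed plastic screw cap, 61 mm across, 20 mm high, on the jar. Origin: centre of its underside, 60 mm above the jar's underside (100 mm above the table) when screwed on; z up. Unscrews counter-clockwise seen from above. Tight at first (0.2 to 0.5 N m: grip with 30 N or more); rises 1.4 mm while turning and comes free after 40 to 52 degrees (see point cap_top)
- cap_top (a point): centre of the flat top of the cap, 20 mm above the cap's origin; about 120 mm above the table at the start. Once its three lugs are free of the threads the cap lifts straight off, at any turn from 52 up to 90 degrees; past about 95 the lugs strike the next thread. A sprung liner in the jar pushes the cap up while it is tight
- spool: spool of solder, 60 mm across, 48 mm high, a bystander. Origin: centre of its underside
- brass_weight: brass check weight, 38 mm across, 41 mm high, a bystander. Origin: centre of its underside
- pad_tin: flat ink pad tin, 52 x 76 x 18 mm, a bystander. Origin: centre of its underside
Not all that is in view belongs to the job. Of the things like the cap, leave any that is red; of the rest the larger one is meant. What is shaped like the jar but pink is not meant.

How it is judged:
On the way:
1. the three jaws grip the jar firmly, the cap still on it and the post let go (contact force between each of jaw_0, jaw_1, jaw_2 and jar above 5 N and contact force between the fingers and chuck below 0.5 N and z of cap in the frame of jar_mouth below -0.012 m), for 0.2 s.
At the end, for the whole second after the job is handed in: The fingers hold the cap still, level within 0.2 rad, within 15 mm of straight above the jar's mouth, underside 3 to 45 mm above it, off the jar; the jar stands upright on the chuck, within 6 mm of its axis, each jaw pressing it with over 4 N; the hand touches neither jar nor chuck (contact force between each of jaw_0, jaw_1, jaw_2 and jar above 4 N and z of cap in the frame of jar_mouth between 0.003 and 0.045 m and horizontal distance between cap and jar_mouth below 0.015 m and angle between cap's own z axis and vertical below 0.2 rad and contact force between the fingers and cap above 1 N and contact force between cap and jar below 0.2 N and linear speed of cap below 0.03 m/s and angle between jar's own z axis and vertical below 0.1 rad and horizontal distance between jar and chuck below 0.006 m and height (world z) of jar below 0.045 m and contact force between the fingers and jar below 0.5 N and contact force between the fingers and chuck below 0.5 N); the arm keeps its last pose, push and grip.
It fails at once if the jar turned or was displaced (its rib moved more than 10 mm) (distance of jar_rib from where it was at the start of the episode above 0.01 m).
It fails at once if the jar was pulled up more than 5 mm (height (world z) of jar above 0.0455 m).
It fails at once if the spool was moved more than 25 mm (distance of spool from where it was at the start of the episode above 0.025 m).
It fails at once if the brass weight was moved more than 25 mm (distance of brass_weight from where it was at the start of the episode above 0.025 m).
It fails at once if the tin was moved more than 25 mm (distance of pad_tin from where it was at the start of the episode above 0.025 m).
It also fails if it takes over 54 s, if anything falls off the work surface, if the arm or the gripper's body presses on something with over 40 N, if the wrist force passes 120 N, or if a joint passes its speed limit or range.

## Robot

A 6-joint arm with a two-finger parallel gripper is mounted at the origin on a cart in front of the work surface, level with it; the furniture and walls round the work are solid. World frame = base frame: x ahead of the robot, y to its left, z up, the work surface at z = 0. Lengths are in m, angles in rad, forces in N, time in s.
With the tool pointing down it reaches from about 0.3 to 0.875 m from the base axis. Payload 6.4 kg.
Tool frame: the origin (TCP) lies between the finger pads; the fingertips stand 25 mm ahead of it and the grasp point (between the pads) lies 6 mm ahead of it; z points along the fingers, y is the line along which they close (so a half turn about z gives the same grasp; the last joint's range is limited). The gripper opens to 85 mm and grips with 20 to 120 N. Pads are 22 mm wide; open, the fingers measure 114 mm over their backs; the gripper's body (76 mm by 85 mm) begins 54 mm behind the grasp point. The pads swing forward as they close: fully open they stand 13 mm farther back than shut.
Start: joints at [-0.206, 0.181, 1.607, -0, 1.354, -0.206], TCP at [0.575, 0, 0.256] pointing down, gripper open.
Joint ranges: [-2.99, 2.99], [-0.89, 2.07], [0.3, 2.58], [-1.14, 4.28], [0, 2.63], [-3.12, 3.12]. Speed limits (rad/s): [2.57, 2.57, 3.01, 3.14, 3.14, 3.14].

## Interface

Orientations are given as a unit quaternion [w, x, y, z].
In Python, from bench import ctrl gives the robot as it stands.
- The arm moves only by the tool servo_tool, never from a script. Its argument "series" is text: rows parted by semicolons, each of 7 numbers parted by spaces: the gripper command: -1 is fully open, 1 is shut, values between are in proportion, then the shift along the tool's x, y, z in m, then the turn, a rotation vector about the tool's x, y, z in degrees. A call has 1 to 12 rows; each row is the pose to reach, as a shift and turn from the pose commanded when the call began, along the tool's axes at that moment; what a row does not reach only later rows make up. A row lasts 1/12 s, in which the tool goes at most 41.7 mm and 7.16 degrees, less where a joint would pass 70% of its speed; a pose out of reach is approached as far as the arm can. A call with a gripper value outside its range is refused whole. The fingers move at their own pace and stop on an object; the grip force is fixed at half the most. Time passes only in rows, so rows that repeat a pose let the fingers close. It gives the time, the measured TCP pose, the force, the opening and the grip force at its end, in the units of the state.
- ctrl.get_obs(): the state, without advancing time (a new reading comes with each control period).
- ctrl.camera(name): name is "scene" or "side" or "wrist"; returns a dict with "img" (420x560x3 uint8, red, green, blue), "z_map" (420x560 float32, m along the optical axis (not along the pixel's ray), 0 where there is no reading), "fovy" (degrees; the focal length in pixels is half the picture's height over the tangent of half this angle, whatever the lens; pixels are square), "cx", "cy" (the principal point, pixels), "extrinsics" (4x4, takes a point from camera to world coordinates); the wrist camera has in their place "T_tool_cam" (4x4, takes a point from camera to tool coordinates, whose origin is the TCP and whose axes are the flange's). Camera axes: x right, y down, z forward; pixel columns grow to the right and rows downward; lengths in m; the calibration is good to about 2 mm. A picture is of the moment at which its call begins: read the wrist's pose just before it.
- ctrl.hand_in(): hands the job in; it is judged then, once.
The state is a dict: "time_s": time; "q": joint angles; "dq": joint speeds; "joint_efforts": joint torques, N m; "eef_pos": TCP position; "eef_rot": TCP orientation; "wrist_force": force on the tool from outside, world axes, zero at the start; "torque": the same for the moment, N m; "opening": opening from 0.0 (shut) to 1.0 (fully open); "grasp_force": force on a finger pad.
Only numpy, scipy, OpenCV 4.12 (cv2) and the standard library are available. Lean on these libraries where they do the work, as an engineer would, in place of code of your own. Each camera call takes 0.05 s, during which the arm holds its last target. There are 200 camera calls.

## Working session

There is one attempt and no reset: what is moved stays moved. The work goes in short steps, Python scripts to look and compute and a tool call to move; the robot and the scene stay as the last step left them, time stands still between calls to the robot, and variables do not carry over. Pictures are saved under pics/ and viewed, at most 10 in all, crops included, and the job is handed in when it is done.

Besides the shell and the picture viewer there is one more tool, called in YAML: its name, and indented under it one key for each argument. servo_tool: Moves the arm, as the interface text tells. Its arguments: {"type":"object","properties":{"series":{"type":"string"}},"required":["series"]}

```bash
mkdir -p pics
cat > h.py <<'E'
import numpy as np, cv2
from bench import ctrl
from scipy.spatial.transform import Rotation as R
def grab(n):
    o=ctrl.get_obs(); c=ctrl.camera(n); f=c['img'].shape[0]/2/np.tan(np.radians(c['fovy'])/2)
    if n=='wrist':
        q=o['eef_rot']; T=np.eye(4); T[:3,:3]=R.from_quat([q[1],q[2],q[3],q[0]]).as_matrix(); T[:3,3]=o['eef_pos']; E=T@c['T_tool_cam']
    else: E=c['extrinsics']
    z=c['z_map']; v,u=np.mgrid[:z.shape[0],:z.shape[1]]
    P=np.stack([(u-c['cx'])/f*z,(v-c['cy'])/f*z,z],-1)@E[:3,:3].T+E[:3,3]
    P[z==0]=np.nan
    return c['img'],P,E,f,c
def save(name,img): cv2.imwrite('pics/'+name,img[:,:,::-1])
E
python3 - <<'E'
from h import *
o=ctrl.get_obs(); print(o)
ims=[]
for n in ['scene','side','wrist']:
    im,P,E,f,c=grab(n); save(n+'0.png',im); np.savez('/tmp/'+n,im=im,P=P,E=E,f=f); print(n,E.round(3).tolist(),f)
E
```

```text
{'time_s': 0.0, 'q': array([-2.06319886e-01,  1.81533952e-01,  1.60797053e+00, -2.58427218e-05,
        1.35378045e+00, -2.06318175e-01]), 'dq': array([-0.00046847,  0.00090071,  0.00090729, -0.00022884,  0.00050318,
       -0.00137251]), 'joint_efforts': array([ 3.41415571e-04, -4.44869328e+01, -3.51340663e+01, -2.51131587e-04,
        9.11703974e-03,  3.43231875e-05]), 'eef_pos': array([5.74512829e-01, 1.00456840e-04, 2.55406201e-01]), 'eef_rot': array([-7.01286146e-04,  7.07105158e-01,  7.07107898e-01, -4.73611500e-04]), 'wrist_force': array([0.19029239, 0.15732584, 0.58193534]), 'torque': array([ 0.02809287, -0.0084876 ,  0.05309544]), 'grasp_force': 0.0, 'opening': 0.9988375254686928}
scene [[0.699, -0.317, 0.641, 0.05], [-0.715, -0.332, 0.616, -0.483], [0.018, -0.889, -0.458, 0.473], [0.0, 0.0, 0.0, 1.0]] 431.6901751600301
side [[-0.991, -0.068, 0.115, 0.479], [-0.133, 0.511, -0.849, 0.741], [-0.001, -0.857, -0.515, 0.53], [0.0, 0.0, 0.0, 1.0]] 379.15243674022634
wrist [[1.0, -0.0, -0.001, 0.576], [-0.0, -0.958, -0.286, 0.073], [-0.001, 0.286, -0.958, 0.373], [0.0, 0.0, 0.0, 1.0]] 311.86873822757474
```

View pics/scene0.png

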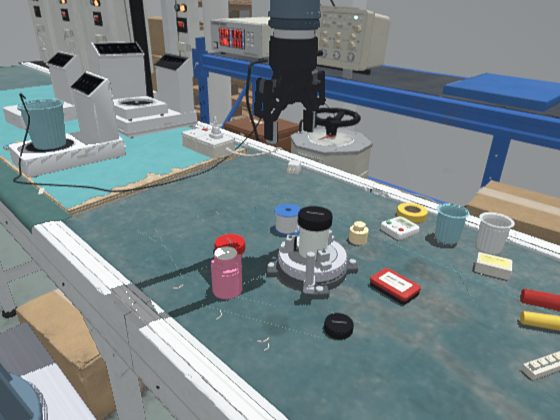

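View pics/wrist0.png

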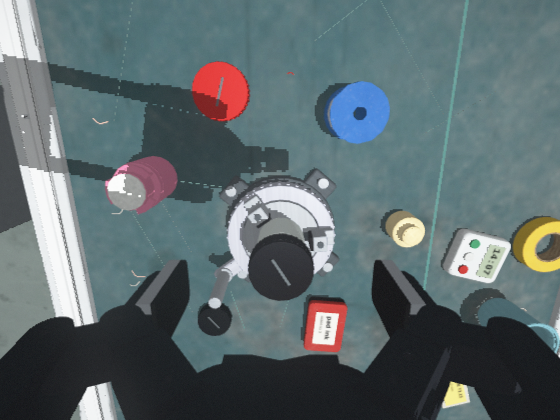

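The wrist view (right = world +x, up = +y) shows the jar and cap at (281,265), the post top at about (214,302), a small decoy cap at (214,319), the red pad tin at (326,325), the brass weight at (405,229), the spool at (358,112) and the pink jar at (140,185).

Run:
```python
from h import *
d={n:np.load('/tmp/%s.npz'%n) for n in ['scene','side','wrist']}
allP=np.concatenate([d[n]['P'].reshape(-1,3) for n in d]); 
src=np.repeat(np.arange(3),420*560)
def circ(p):
    pts=(p[:,:2]*10000).astype(np.float32); h=cv2.convexHull(pts); (c,r)=cv2.minEnclosingCircle(h); return np.array(c)/1e4,r/1e4
W=d['wrist']['P']
for n,(u,v) in dict(cap=(281,265),post=(214,302),arm=(222,285),dec=(214,319),tin=(326,325),brass=(405,229),spool=(370,112),red=(210,90),pink=(130,190)).items(): print(n,W[v,u].round(4))
for k,n in enumerate(d):
    p=d[n]['P'].reshape(-1,3)
    c0=W[265,281,:2]
    m=(np.hypot(*(p[:,:2]-c0).T)<.045)&(p[:,2]>.112)&(p[:,2]<.13)
    if m.sum()>20: print(n,'cap',circ(p[m]),np.median(p[m][:,2]),m.sum())
    m=(np.hypot(*(p[:,:2]-W[302,214,:2]).T)<.03)&(p[:,2]>.06)&(p[:,2]<.10)
    if m.sum()>5: print(n,'post',circ(p[m]),p[m][:,2].max(),m.sum(), p[m].mean(0))
    # heights 18-39 sleeve
    m=(np.hypot(*(p[:,:2]-c0).T)<.07)&(p[:,2]>.03)&(p[:,2]<.045)
    if m.sum()>20: print(n,'sleeve',circ(p[m]),m.sum())
im=d['wrist']['im'][150:370,170:370]; a=cv2.resize(im,(800,880))[:600] if 0 else cv2.resize(im,None,fx=2.7,fy=2.7,interpolation=cv2.INTER_CUBIC)
b=cv2.resize(d['side']['im'],None,fx=1,fy=1)
save('c1.png',a)
```

```text
cap [ 0.5763 -0.0577  0.1195]
post [ 0.5069 -0.1146  0.0913]
arm [ 0.5109 -0.1096  0.0661]
dec [ 0.4863 -0.1924  0.0138]
tin [ 0.6368 -0.199   0.0176]
brass [ 0.7187 -0.0544  0.0371]
spool [0.6651 0.074  0.0477]
red [0.5011 0.0965 0.0206]
pink [0.4294 0.0014 0.0775]
scene cap (array([ 0.57317632, -0.0647496 ]), 0.031545611572265625) 0.11876470090373567 540
scene post (array([ 0.50390273, -0.11692554]), 0.008267556762695312) 0.09208507533492438 165 [ 0.50140514 -0.11922439  0.07820763]
scene sleeve (array([ 0.57242324, -0.06643092]), 0.0634353759765625) 1155
side cap (array([ 0.57441489, -0.0625911 ]), 0.03187262878417969) 0.12000279040378664 299
side post (array([ 0.50440376, -0.11260386]), 0.007783600616455078) 0.09379202451208274 66 [ 0.50388636 -0.11053193  0.07852843]
side sleeve (array([ 0.57185635, -0.06195815]), 0.06360396118164062) 710
wrist cap (array([ 0.57601982, -0.06366879]), 0.030498184204101563) 0.11992670426117996 3273
wrist post (array([ 0.50760884, -0.1148676 ]), 0.0071170982360839845) 0.09348752797384724 320 [ 0.5085495  -0.11205743  0.08132177]
wrist sleeve (array([ 0.5749292 , -0.06453187]), 0.06463373413085938) 4201
```

View pics/c1.png

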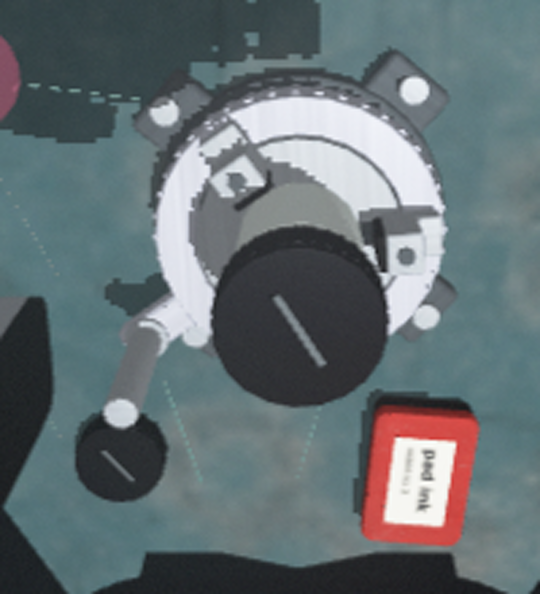

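View pics/side0.png

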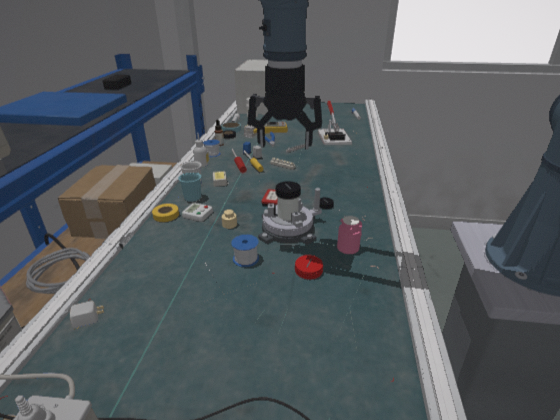

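Run:
```python
from h import *
from scipy.ndimage import label
C=np.array([.5745,-.0637])
for n in ['scene','side','wrist']:
    P=np.load('/tmp/%s.npz'%n)['P']
    r=np.hypot(*(P[...,:2]-C).transpose(2,0,1))
    m=(r<.066)&(r>.030)&(P[...,2]>.05)&(P[...,2]<.072)
    L,k=label(m)
    for i in range(1,k+1):
        p=P[L==i]
        if len(p)>15:
            c=(p.min(0)+p.max(0))/2; a=np.degrees(np.arctan2(*(p.mean(0)[:2]-C)[::-1])); print(n,len(p),p.mean(0).round(4),a.round(1), np.degrees(np.arctan2(*(p[p[:,2]>.064][:,:2].mean(0)-C)[::-1])).round(1))
    m=(r<.09)&(r>.07)&(P[...,2]>.004)&(P[...,2]<.025); L,k=label(m)
    for i in range(1,k+1):
        p=P[L==i]
        if len(p)>15: print(' foot',len(p),p.mean(0).round(4),np.degrees(np.arctan2(*(p.mean(0)[:2]-C)[::-1])).round(1))
```

```text
scene 31 [ 0.617  -0.0699  0.0588] -8.2 -5.7
scene 126 [ 0.5466 -0.0357  0.0604] 134.9 130.3
scene 141 [ 0.5527 -0.1058  0.0603] -117.4 -116.2
 foot 105 [ 0.6272 -0.1191  0.0107] -46.4
 foot 113 [ 0.5101 -0.0205  0.0108] 146.1
 foot 157 [ 0.5231 -0.128   0.0103] -128.7
side 16 [ 0.5461 -0.1013  0.0583] -127.1 -127.0
side 72 [ 0.6135 -0.0554  0.0606] 12.1 6.7
side 95 [ 0.5483 -0.0247  0.0595] 123.9 125.7
 foot 87 [ 6.208e-01 -2.000e-04  1.070e-02] 53.9
 foot 90 [ 0.5149 -0.0101  0.0111] 138.0
wrist 414 [ 0.5525 -0.0279  0.0623] 121.6 122.4
wrist 428 [ 0.6183 -0.0583  0.0616] 7.0 5.2
 foot 409 [ 0.6245 -0.0042  0.0122] 50.0
 foot 332 [ 0.5179 -0.0126  0.0125] 137.9
 foot 234 [ 0.6375 -0.1113  0.0129] -37.1
 foot 84 [ 0.5289 -0.1262  0.015 ] -126.1
```

servo_tool:
  series: "0.3 -0.115 -0.069 0.03 0 0 54;0.3 -0.115 -0.069 0.03 0 0 54;0.3 -0.115 -0.069 0.03 0 0 54;0.3 -0.115 -0.069 0.03 0 0 54;0.3 -0.115 -0.069 0.03 0 0 54;0.3 -0.115 -0.069 0.03 0 0 54;0.3 -0.115 -0.069 0.03 0 0 54;0.3 -0.115 -0.069 0.03 0 0 54;0.3 -0.115 -0.069 0.03 0 0 54;0.3 -0.115 -0.069 0.03 0 0 54;0.3 -0.115 -0.069 0.03 0 0 54"

```text
time_s: 1.07
eef_pos: [0.5059, -0.1149, 0.2261]
eef_rot: [-0.0, 0.951, 0.31, -0.0]
wrist_force: [0.8, 0.3, -0.3]
opening: 0.347
grasp_force: 0.0
```

Run:
```python
from h import *
o=ctrl.get_obs(); print(o['time_s'],o['q'].round(2),o['eef_pos'].round(4),o['eef_rot'].round(4),o['wrist_force'].round(2),o['opening'])
im,P,E,f,c=grab('wrist'); save('w1.png',im)
C=np.array([.505,-.115])
m=(np.hypot(*(P[...,:2]-C).transpose(2,0,1))<.02)&(P[...,2]>.086)&(P[...,2]<.097)
p=P[m]; print(m.sum(),p.mean(0),(p.min(0)+p.max(0))/2)
C=np.array([.5745,-.0637])
m=(np.hypot(*(P[...,:2]-C).transpose(2,0,1))<.045)&(P[...,2]>.115)&(P[...,2]<.125)
p=P[m]; print(m.sum(),p.mean(0),(p.min(0)+p.max(0))/2)
```

```text
1.0667 [-0.45  0.09  1.78  0.    1.28  0.49] [ 0.5059 -0.1149  0.2261] [-1.000e-04  9.507e-01  3.101e-01 -1.000e-04] [ 0.8   0.29 -0.27] 0.34693531771726543
213 [ 0.50793691 -0.11533389  0.09106039] [ 0.50751445 -0.11567419  0.08967382]
6431 [ 0.5767644  -0.06404388  0.11992082] [ 0.57623467 -0.06436454  0.11866635]
```

View pics/w1.png

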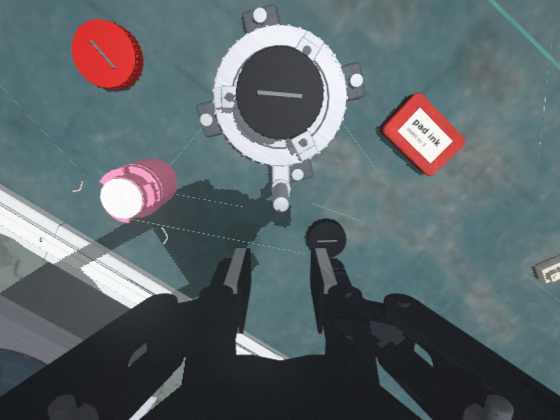

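The post top (281,204) and the cap (280,92) both lie on the fingers' mid-plane, with the pads to either side of it. I'll go down around the post.

servo_tool:
  series: "0.3 0 0 0.03 0 0 0;0.3 0 0 0.06 0 0 0;0.3 0 0 0.09 0 0 0;0.3 0 0 0.11 0 0 0;0.3 0 0 0.125 0 0 0;0.3 0 0 0.14 0 0 0;0.3 0 0 0.15 0 0 0;0.3 0 0 0.15 0 0 0"

```text
time_s: 1.78
eef_pos: [0.5045, -0.1143, 0.0741]
eef_rot: [-0.001, 0.951, 0.309, -0.002]
wrist_force: [-1.1, 0.5, -0.1]
opening: 0.355
grasp_force: 0.0
```

servo_tool:
  series: "0.3 0.0002 -0.006 0 0 0 4;0.3 0.0008 -0.012 0 0 0 8;0.3 0.0019 -0.0179 0 0 0 12;0.3 0.0033 -0.0237 0 0 0 16;0.3 0.0052 -0.0294 0 0 0 20;0.3 0.0074 -0.035 0 0 0 24;0.3 0.0101 -0.0404 0 0 0 28;0.3 0.0131 -0.0456 0 0 0 32;0.3 0.0164 -0.0505 0 0 0 36;0.3 0.0201 -0.0553 0 0 0 40;0.3 0.0201 -0.0553 0 0 0 40;0.3 0.0201 -0.0553 0 0 0 40"

```text
time_s: 2.78
eef_pos: [0.4904, -0.0585, 0.0772]
eef_rot: [0.0, 0.999, -0.034, 0.001]
wrist_force: [-0.3, 0.2, 0.2]
opening: 0.348
grasp_force: 0.0
```

Run:
```python
from h import *
o=ctrl.get_obs(); print(o['q'].round(2),o['wrist_force'],o['torque'])
im,P,E,f,c=grab('wrist'); im2,P2,*_=grab('scene')
v=np.hstack([im[:,80:480],cv2.resize(im2[180:320,240:380],(400,400))[:420] if 0 else cv2.resize(im2[180:327,240:380],(400,420))]); save('w2.png',v)
for Q in (P,P2):
    C=np.array([.575,-.064]); r=np.hypot(*(Q[...,:2]-C).transpose(2,0,1))
    m=(r<.1)&(r>.075)&(Q[...,2]>.045)&(Q[...,2]<.095); p=Q[m]; print(m.sum(),p.mean(0) if m.sum() else 0)
```

```text
[-0.36  0.25  1.94  0.    0.95  1.28] [-0.2625046   0.23595243  0.2383399 ] [ 0.0402152   0.03146843 -0.02825839]
4931 [ 0.49510713 -0.06263491  0.07871226]
571 [ 0.48529067 -0.06209123  0.07304645]
```

View pics/w2.png

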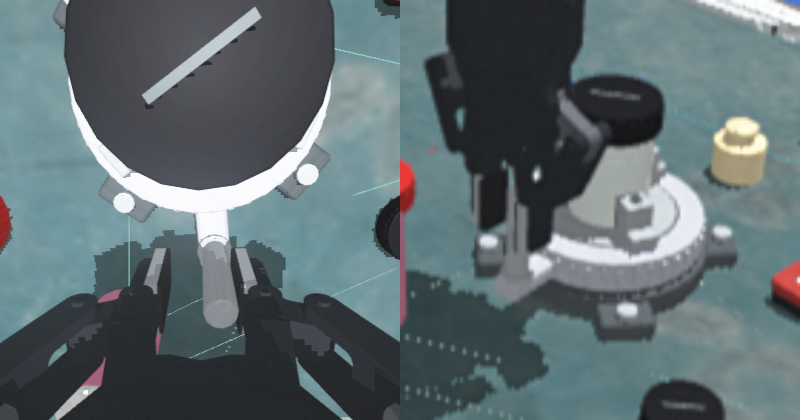

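The post, at (220,290) in the left half, now rests on the trailing pad, and it has moved round the arc. I'll keep pushing and watch the force.

servo_tool:
  series: "0.3 0.0001 -0.003 0 0 0 2;0.3 0.0002 -0.006 0 0 0 4;0.3 0.0005 -0.009 0 0 0 6;0.3 0.0008 -0.012 0 0 0 8;0.3 0.0013 -0.0149 0 0 0 10;0.3 0.0013 -0.0149 0 0 0 10"

```text
time_s: 3.38
eef_pos: [0.4927, -0.0449, 0.0769]
eef_rot: [0.001, 0.993, -0.122, 0.001]
wrist_force: [-1.3, -5.5, 1.1]
opening: 0.352
grasp_force: 2.8
```

servo_tool:
  series: "0.3 0.0001 -0.003 0 0 0 2;0.3 0.0002 -0.006 0 0 0 4;0.3 0.0005 -0.009 0 0 0 6;0.3 0.0005 -0.009 0 0 0 6;0.3 0.0005 -0.009 0 0 0 6"

```text
time_s: 3.8
eef_pos: [0.4951, -0.0367, 0.0769]
eef_rot: [0.001, 0.985, -0.173, 0.0]
wrist_force: [-3.5, -6.9, 2.8]
opening: 0.353
grasp_force: 4.0
```

servo_tool:
  series: "0.3 0.0001 -0.003 0 0 0 2;0.3 0.0002 -0.006 0 0 0 4;0.3 0.0002 -0.006 0 0 0 4;0.3 0.0002 -0.006 0 0 0 4"

```text
time_s: 4.13
eef_pos: [0.497, -0.0314, 0.0768]
eef_rot: [0.002, 0.978, -0.207, 0.0]
wrist_force: [-4.4, -8.6, 3.1]
opening: 0.348
grasp_force: 5.0
```

servo_tool:
  series: "0.3 0.0001 -0.003 0 0 0 2;0.3 0.0002 -0.0045 0 0 0 3;0.3 0.0002 -0.0045 0 0 0 3;0.3 0.0002 -0.0045 0 0 0 3"

```text
time_s: 4.47
eef_pos: [0.4988, -0.0277, 0.0768]
eef_rot: [0.002, 0.973, -0.233, -0.0]
wrist_force: [-5.0, -10.7, 3.7]
opening: 0.346
grasp_force: 6.1
```

Run:
```python
from h import *
o=ctrl.get_obs(); print(o['wrist_force'])
im,P,E,f,c=grab('wrist'); im2,P2,*_=grab('scene')
v=np.hstack([im[:,80:480],cv2.resize(im2[180:327,240:380],(400,420))]); save('w3.png',v)
```

```text
[ -5.03326205 -10.65250994   3.74275191]
```

View pics/w3.png

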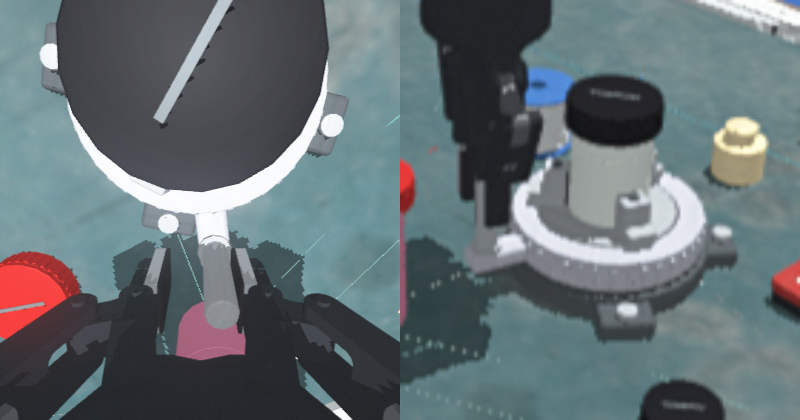

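The post, at (220,300), is against the trailing pad with about 12 N on it, and it has turned roughly 56°. I'll back off so the post is free, then check.

servo_tool:
  series: "0.3 0.0001 0.003 0 0 0 -2;0.3 0.0002 0.006 0 0 0 -4;0.3 0.0005 0.009 0 0 0 -6;0.3 0.0005 0.009 0 0 0 -6;0.3 0.0005 0.009 0 0 0 -6"

```text
time_s: 4.98
eef_pos: [0.4956, -0.0349, 0.0768]
eef_rot: [0.001, 0.983, -0.182, 0.0]
wrist_force: [-2.7, -7.3, 3.2]
opening: 0.348
grasp_force: 3.5
```

Run:
```python
from h import *
o=ctrl.get_obs(); print(o['wrist_force'],o['eef_pos'])
im,P,E,f,c=grab('wrist')
v=im[150:420,80:480]; save('w4.png',v)
```

```text
[-2.65662662 -7.26333919  3.21303019] [ 0.49563543 -0.0349128   0.07681036]
```

View pics/w4.png

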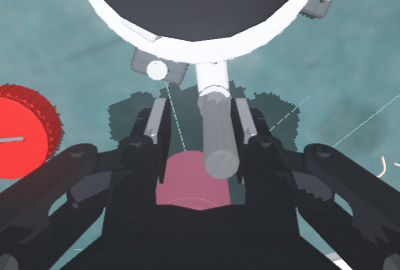

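servo_tool:
  series: "0.3 0.0001 0.003 0 0 0 -2;0.3 0.0002 0.006 0 0 0 -4;0.3 0.0002 0.006 0 0 0 -4;0.3 0.0002 0.006 0 0 0 -4"

```text
time_s: 5.37
eef_pos: [0.4939, -0.04, 0.0766]
eef_rot: [0.0, 0.989, -0.148, 0.0]
wrist_force: [-1.5, -5.0, 1.3]
opening: 0.35
grasp_force: 2.3
```

servo_tool:
  series: "0.3 0.0001 0.003 0 0 0 -2;0.3 0.0001 0.003 0 0 0 -2;0.3 0.0001 0.003 0 0 0 -2"

```text
time_s: 5.62
eef_pos: [0.4928, -0.0421, 0.0763]
eef_rot: [-0.0, 0.991, -0.131, 0.0]
wrist_force: [-0.3, -0.6, 0.5]
opening: 0.354
grasp_force: 0.6
```

servo_tool:
  series: "0.3 0.0001 0.003 0 0 0 -2;0.3 0.0001 0.003 0 0 0 -2;0.3 0.0001 0.003 0 0 0 -2"

```text
time_s: 5.87
eef_pos: [0.492, -0.0449, 0.0762]
eef_rot: [-0.0, 0.993, -0.114, -0.0]
wrist_force: [0.0, -0.0, -0.4]
opening: 0.346
grasp_force: 0.0
```

servo_tool:
  series: "0.3 0.0002 0.004 0 0 0 -2;0.3 0.0002 0.004 0 0 0 -2;0.3 0.0002 0.004 -0.02 0 0 -2;0.3 0.0002 0.004 -0.05 0 0 -2;0.3 0.0002 0.004 -0.08 0 0 -2;0.3 0.0002 0.004 -0.11 0 0 -2;0.3 0.0002 0.004 -0.14 0 0 -2;0.3 0.0002 0.004 -0.14 0 0 -2"

```text
time_s: 6.53
eef_pos: [0.4946, -0.0499, 0.2228]
eef_rot: [0.001, 0.995, -0.097, 0.005]
wrist_force: [1.5, -0.8, 0.2]
opening: 0.349
grasp_force: 0.0
```

Run:
```python
from h import *
o=ctrl.get_obs(); q=o['eef_rot'];print(o['wrist_force'],o['eef_pos'],o['q'].round(2),q, R.from_quat([*q[1:],q[0]]).as_matrix().round(3).tolist())
im,P,E,f,c=grab('wrist'); save('w5.png',im)
C=np.array([.5755,-.064])
r=np.hypot(*(P[...,:2]-C).transpose(2,0,1))
m=(r<.04)&(P[...,2]>.115)&(P[...,2]<.125); p=P[m]; print('cap',p.mean(0),(p.min(0)+p.max(0))/2)
m=(r<.1)&(r>.07)&(P[...,2]>.087)&(P[...,2]<.097); p=P[m]; pc=p.mean(0); print('post',m.sum(),pc,np.degrees(np.arctan2(*(pc[:2]-C)[::-1])))
for n in['scene','side']:
    im,P,*_=grab(n); r=np.hypot(*(P[...,:2]-C).transpose(2,0,1))
    m=(r<.04)&(P[...,2]>.115)&(P[...,2]<.125); p=P[m]; print('cap',p.mean(0),(p.min(0)+p.max(0))/2)
    m=(r<.1)&(r>.07)&(P[...,2]>.06)&(P[...,2]<.097); p=P[m]; pc=p.mean(0); print('post',m.sum(),pc,np.degrees(np.arctan2(*(pc[:2]-C)[::-1])))
```

```text
[ 1.45331536 -0.7838645   0.15152081] [ 0.49464433 -0.04986435  0.22280172] [-0.34  0.03  1.84  0.    1.26  1.42] [ 0.00116557  0.99529916 -0.09669769  0.0052701 ] [[0.981, -0.192, 0.01], [-0.192, -0.981, -0.003], [0.011, 0.001, -1.0]]
cap [ 0.57664032 -0.06472832  0.11992345] [ 0.57580471 -0.0642405   0.11883129]
post 213 [ 0.49196613 -0.0503274   0.09103918] 170.70440399387027
cap [ 0.57050865 -0.06772473  0.11868871] [ 0.57378182 -0.06654253  0.11778652]
post 146 [ 0.48593145 -0.05415034  0.07768175] 173.72452011323045
cap [ 0.5721338  -0.05919589  0.11979459] [ 0.57242942 -0.06392222  0.11886301]
post 77 [ 0.48799968 -0.04483098  0.0790034 ] 167.64321119748504
```

View pics/w5.png

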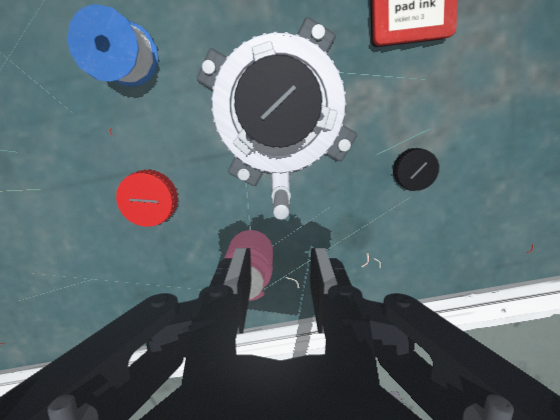

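The post has been let go and stands at about 171° (it started at 217°), with the jaws against the jar. The cap's centre is at about (279,101). Next I'll open the fingers and go over the cap.

servo_tool:
  series: "-1 0.02 0 0 0 0 0;-1 0.04 -0.001 0 0 0 0;-1 0.06 -0.0018 0 0 0 0;-1 0.0826 -0.0018 0 0 0 0;-1 0.0826 -0.0018 0.03 0 0 0;-1 0.0826 -0.0018 0.04 0 0 0;-1 0.0826 -0.0018 0.04 0 0 0;-1 0.0826 -0.0018 0.04 0 0 0;-1 0.0826 -0.0018 0.04 0 0 0"

```text
time_s: 7.43
eef_pos: [0.5722, -0.063, 0.1764]
eef_rot: [-0.0, 0.995, -0.096, -0.0]
wrist_force: [0.8, -0.4, -0.1]
opening: 1.001
grasp_force: 0.0
```

Run:
```python
from h import *
o=ctrl.get_obs(); q=o['eef_rot'];M=R.from_quat([*q[1:],q[0]]).as_matrix();print(o['time_s'],o['opening'],o['eef_pos'],o['q'].round(2), M.round(3).tolist())
d=np.array([.576,-.064,.112])-o['eef_pos']; print(M.T@d)
```

```text
7.4333 1.0005612418928873 [ 0.57224844 -0.06295997  0.17641608] [-0.32  0.27  1.68 -0.    1.2   1.45] [[0.982, -0.191, -0.001], [-0.191, -0.982, 0.0], [-0.001, -0.0, -1.0]]
[0.0039267  0.00030897 0.06441329]
```

servo_tool:
  series: "-1 0.0039 0.0003 0 0 0 0;-1 0.0039 0.0003 0.015 0 0 0;-1 0.0039 0.0003 0.03 0 0 0;-1 0.0039 0.0003 0.045 0 0 0;-1 0.0039 0.0003 0.057 0 0 0;-1 0.0039 0.0003 0.064 0 0 0;-1 0.0039 0.0003 0.064 0 0 0;-1 0.0039 0.0003 0.064 0 0 0"

```text
time_s: 8.1
eef_pos: [0.5766, -0.0642, 0.1126]
eef_rot: [0.0, 0.995, -0.096, 0.0]
wrist_force: [-0.1, 0.1, 0.3]
opening: 0.999
grasp_force: 0.0
```

servo_tool:
  series: "0.2 0 0 0 0 0 0;0.2 0 0 0 0 0 0;0.2 0 0 0 0 0 0;0.2 0 0 0 0 0 0;0.2 0 0 0 0 0 0"

```text
time_s: 8.52
eef_pos: [0.5772, -0.0645, 0.1138]
eef_rot: [0.0, 0.995, -0.096, 0.001]
wrist_force: [-1.9, -0.2, 5.2]
opening: 0.677
grasp_force: 63.1
```

servo_tool:
  series: "0.2 0 0 0 0 0 -3;0.2 0 0 -0.0002 0 0 -6;0.2 0 0 -0.0003 0 0 -9;0.2 0 0 -0.0004 0 0 -12;0.2 0 0 -0.0005 0 0 -15;0.2 0 0 -0.0006 0 0 -18;0.2 0 0 -0.0006 0 0 -20;0.2 0 0 -0.0006 0 0 -20"

```text
time_s: 9.18
eef_pos: [0.5777, -0.0644, 0.1144]
eef_rot: [0.0, 0.997, 0.079, 0.002]
wrist_force: [1.4, 0.3, 5.1]
opening: 0.683
grasp_force: 63.9
```

Run:
```python
from h import *
o=ctrl.get_obs(); print(o['torque'],o['wrist_force'])
im,P,*_=grab('wrist'); im2,P2,*_=grab('scene')
v=np.hstack([im[:,80:480],cv2.resize(im2[180:327,240:380],(400,420))]); save('w6.png',v)
```

```text
[ 0.0585068  -0.14309527  0.06558779] [1.40205299 0.33987027 5.11366238]
```

View pics/w6.png

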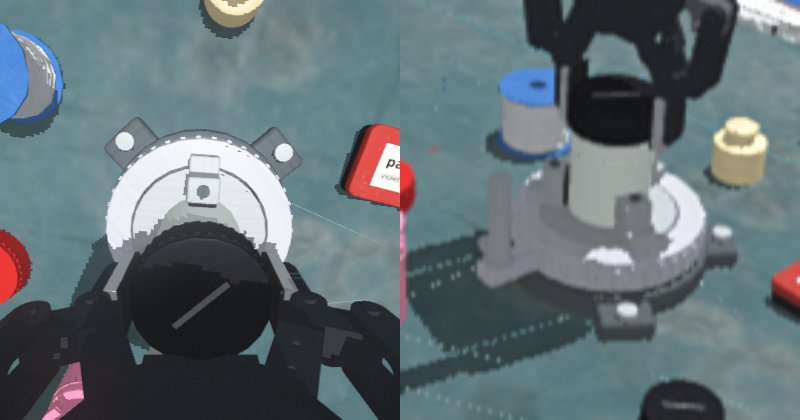

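The left half shows the fingers holding the cap at (200,300). Its mark still makes the same angle with the hand, so the cap is turning with the fingers. The wrist torque is only 0.07 N m, so the cap is loose. I'll carry on.

servo_tool:
  series: "0.2 0 0 -0.0001 0 0 -4;0.2 0 0 -0.0002 0 0 -8;0.2 0 0 -0.0003 0 0 -12;0.2 0 0 -0.0004 0 0 -16;0.2 0 0 -0.0005 0 0 -20;0.2 0 0 -0.0006 0 0 -24;0.2 0 0 -0.0007 0 0 -28;0.2 0 0 -0.0008 0 0 -32;0.2 0 0 -0.0008 0 0 -32"

```text
time_s: 10.03
eef_pos: [0.5771, -0.0638, 0.1146]
eef_rot: [0.0, 0.936, 0.351, 0.001]
wrist_force: [0.9, 3.2, 5.0]
opening: 0.684
grasp_force: 64.0
```

servo_tool:
  series: "0.2 0 0 0 0 0 -4;0.2 0 0 0 0 0 -8;0.2 0 0 0 0 0 -12;0.2 0 0 0 0 0 -12;0.2 0 0 0 0 0 -12"

```text
time_s: 10.45
eef_pos: [0.5772, -0.0637, 0.1146]
eef_rot: [0.0, 0.896, 0.445, 0.001]
wrist_force: [0.5, 3.7, 5.6]
opening: 0.683
grasp_force: 64.0
```

Run:
```python
from h import *
o=ctrl.get_obs(); print(o['torque'],o['wrist_force'],o['eef_pos'],o['q'].round(2))
im,P,*_=grab('wrist'); im2,P2,*_=grab('scene')
v=np.hstack([im[:,80:480],cv2.resize(im2[180:327,240:380],(400,420))]); save('w7.png',v)
```

```text
[ 0.5893405 -0.1895595  0.0634791] [0.53690904 3.68813205 5.55300836] [ 0.57719475 -0.06370817  0.11456914] [-0.31  0.36  1.7   0.    1.08  0.33]
```

View pics/w7.png

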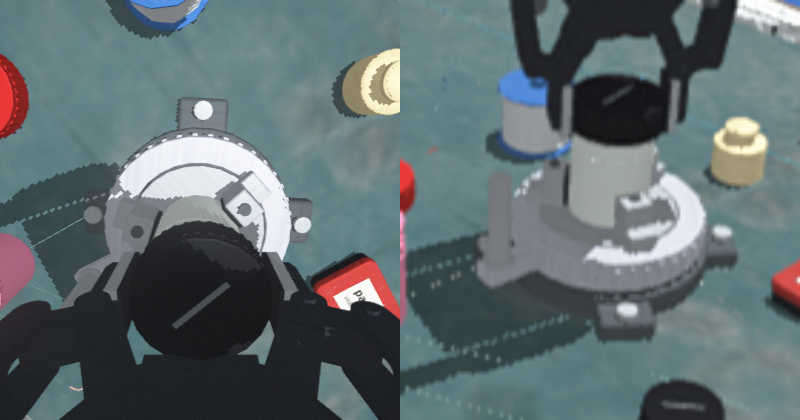

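The cap's mark still holds its angle to the hand, so it has turned about 64°. The jar and post are unmoved. I'll lift gently.

servo_tool:
  series: "0.2 0 0 -0.0005 0 0 0;0.2 0 0 -0.001 0 0 0;0.2 0 0 -0.0015 0 0 0;0.2 0 0 -0.002 0 0 0;0.2 0 0 -0.002 0 0 0"

```text
time_s: 10.97
eef_pos: [0.5763, -0.0636, 0.1152]
eef_rot: [-0.0, 0.895, 0.445, 0.0]
wrist_force: [2.6, 3.1, -0.8]
opening: 0.685
grasp_force: 64.4
```

servo_tool:
  series: "0.2 0 0 -0.0005 0 0 0;0.2 0 0 -0.001 0 0 0;0.2 0 0 -0.0015 0 0 0;0.2 0 0 -0.002 0 0 0;0.2 0 0 -0.002 0 0 0"

```text
time_s: 11.38
eef_pos: [0.5756, -0.0634, 0.1167]
eef_rot: [-0.001, 0.895, 0.446, -0.001]
wrist_force: [1.8, 3.9, -3.7]
opening: 0.684
grasp_force: 64.7
```

servo_tool:
  series: "0.2 0 0 -0.0005 0 0 0;0.2 0 0 -0.001 0 0 0;0.2 0 0 -0.0015 0 0 0;0.2 0 0 -0.002 0 0 0;0.2 0 0 -0.002 0 0 0"

```text
time_s: 11.8
eef_pos: [0.5755, -0.0635, 0.1187]
eef_rot: [-0.001, 0.895, 0.446, -0.001]
wrist_force: [2.3, 4.8, -2.9]
opening: 0.68
grasp_force: 64.8
```

Run:
```python
from h import *
for n in ['scene','side']:
    im,P,E,f,c=grab(n); P0=np.load('/tmp/%s.npz'%n)['P']
    for Q in (P0,P):
        r=np.hypot(*(Q[...,:2]-[.575,-.064]).transpose(2,0,1))
        p=Q[(r<.035)&(Q[...,2]>.07)&(Q[...,2]<.14)]
        print(n,len(p),np.percentile(p[:,2],[2,50,98]).round(4))
    save('z_%s.png'%n,im)
im=np.hstack([cv2.resize(cv2.imread('pics/scene0.png')[200:270,290:345],(400,509),interpolation=2),cv2.resize(cv2.imread('pics/z_scene.png')[200:270,290:345],(400,509),interpolation=2)]); cv2.imwrite('pics/w8.png',im)
```

```text
scene 1122 [0.0718 0.1107 0.1199]
scene 1276 [0.0718 0.1151 0.1332]
side 617 [0.0713 0.1111 0.1215]
side 596 [0.0715 0.1135 0.1356]
```

View pics/w8.png

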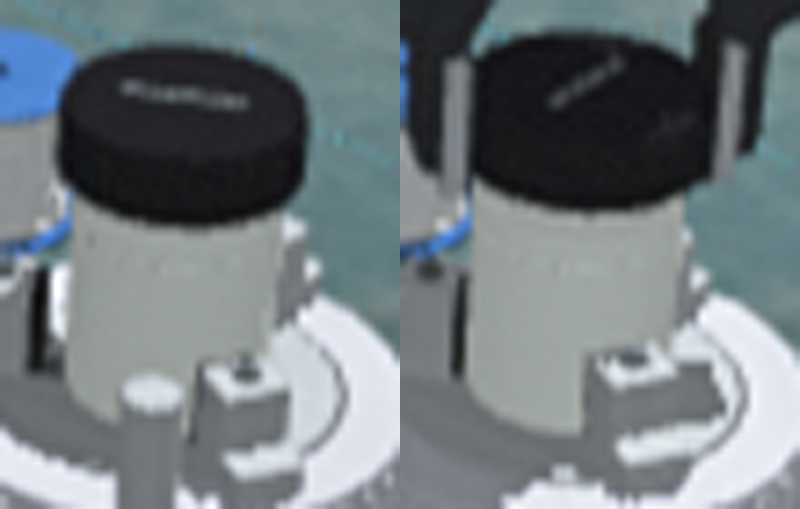

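The cap has risen about 4 mm (its edge moved from row 225 to 208), while the jar's base has not moved (about row 430). I'll keep lifting.

servo_tool:
  series: "0.2 0 0 -0.001 0 0 0;0.2 0 0 -0.002 0 0 0;0.2 0 0 -0.003 0 0 0;0.2 0 0 -0.004 0 0 0;0.2 0 0 -0.005 0 0 0;0.2 0 0 -0.006 0 0 0;0.2 0 0 -0.006 0 0 0"

```text
time_s: 12.48
eef_pos: [0.5766, -0.0646, 0.1262]
eef_rot: [0.0, 0.895, 0.446, 0.0]
wrist_force: [-1.0, 0.2, -0.7]
opening: 0.682
grasp_force: 65.0
```

servo_tool:
  series: "0.2 0 0 -0.002 0 0 0;0.2 0 0 -0.004 0 0 0;0.2 0 0 -0.006 0 0 0;0.2 0 0 -0.008 0 0 0;0.2 0 0 -0.01 0 0 0;0.2 0 0 -0.012 0 0 0;0.2 0 0 -0.014 0 0 0;0.2 0 0 -0.017 0 0 0;0.2 0 0 -0.02 0 0 0;0.2 0 0 -0.023 0 0 0;0.2 0 0 -0.025 0 0 0;0.2 0 0 -0.025 0 0 0"

```text
time_s: 13.48
eef_pos: [0.5768, -0.0643, 0.1514]
eef_rot: [0.0, 0.895, 0.446, 0.0]
wrist_force: [0.1, -0.2, 0.3]
opening: 0.68
grasp_force: 65.0
```

servo_tool:
  series: "0.2 0 0 0 0 0 0;0.2 0 0 0 0 0 0;0.2 0 0 0 0 0 0;0.2 0 0 0 0 0 0"

```text
time_s: 13.82
eef_pos: [0.5763, -0.0641, 0.1505]
eef_rot: [-0.0, 0.895, 0.446, -0.0]
wrist_force: [0.1, -0.1, 0.6]
opening: 0.682
grasp_force: 65.0
```

Run:
```python
from h import *
o=ctrl.get_obs(); print(o['torque'],o['wrist_force'],o['eef_pos'])
a,P,*_=grab('side'); b,*_=grab('scene')
save('w9.png',np.hstack([cv2.resize(a[155:255,230:330],(400,400),interpolation=2),cv2.resize(b[175:295,255:375],(400,400),interpolation=2)]))
im,P,*_=grab('wrist'); r=np.hypot(*(P[...,:2]-[.576,-.064]).transpose(2,0,1))
p=P[(r<.035)&(P[...,2]>.145)&(P[...,2]<.175)]; print('captop',np.median(p,0),(p.min(0)+p.max(0))/2)
```

```text
[ 0.01977193 -0.0049393  -0.03211627] [ 0.12099111 -0.05845648  0.56308347] [ 0.57633116 -0.06412144  0.15047315]
captop [ 0.57881264 -0.06191876  0.15652305] [ 0.57796701 -0.0652599   0.15998386]
```

View pics/w9.png

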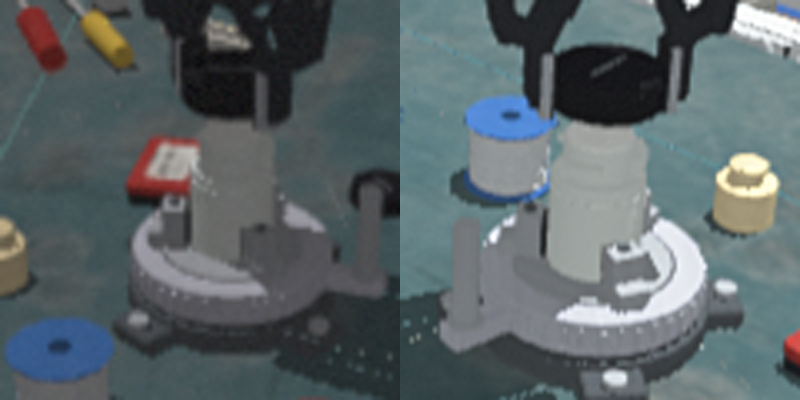

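The cap is off the jar and level above the bare neck. Its top is at z = 0.1565, so its underside is about 19 mm above the mouth. The jar still stands between the jaws.

```bash
python3 -c "
from bench import ctrl
print(ctrl.hand_in())"
```

```text
the job is handed in; nothing more can be done
None
```

I tightened the chuck, let go of the post and unscrewed the cap about 64°, and handed the job in with the cap held level about 19 mm above the jar's mouth, the jar still gripped (the hand-in gave no verdict); I viewed 13 pictures, over the limit of 10.

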